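# Line up a stone section under the sampling needle and set its reflector

## Task

Get the stone section ready for sampling: slide its carrier along the desk, without lifting it, until the fixed needle tip is straight above the inside of the small ring drawn on the stone. Then stand the white reflector panel upright on one of its short ends, wholly on the rubber pad and square to it, its broad face looking along the pad's short direction towards the needle's side, and let go. Do not knock the needle stand, and leave the other things on the desk where they are.

Things in the scene. Friction and masses are not known exactly. Their poses are not given: they have to be found in the camera images.
- stand: fixed needle stand. Origin on the desk straight below the needle tip, z up, x from the needle towards the stand's foot (away from the robot and to its left). White foot 110 x 170 x 25 mm centred 195 mm along +x, a 28 mm round steel post on it up to 250 mm, a level white arm 26 mm wide at 188 to 212 mm height from the post to above the needle; from its end a 32 mm wide collar, an 18 mm wide holder (down to 90 mm height) and the 6 mm needle hang straight down
- needle_tip (a point): the pointed lower end of the fixed needle, 32 mm above the desk (10 mm above the stone's top)
- carrier: loose specimen carrier lying flat on the desk: grey board 170 (x) x 100 (y) x 12 mm, about 0.4 kg (varies). Origin under its centre, z up, x along its length from the grip block towards the stone. Glued on it: a white marble stone slab 90 (x) x 80 (y) x 10 mm, its centre 35 mm along +x, top 22 mm above the desk; and an upright aluminium grip block
- grip_block (a point): centre of the carrier's grip block above the board (carrier x -55, y 0 mm, 32 mm above the desk; moves with the carrier, its axes those of the carrier). The block is 40 mm long (along carrier x), 14 mm thick (along carrier y), and rises from the board's top at 12 mm to 52 mm above the desk
- ring (a point): centre of the black ring drawn on the stone's top (carrier x 45, y 12 mm, 22 mm above the desk); the ring is 22 mm across outside, 14 mm inside. The stone also bears two solid black dots 8 mm across, which do not matter
- panel: loose rigid reflector panel, white broad faces in a grey rim, 100 (x) x 60 (y) x 24 mm (z), about 0.15 kg (varies), lying flat on the desk on the robot's side at the start, straight ahead of the robot or to the right, its length roughly crosswise. Origin at its centre; x along its length, z across its thickness. Both faces and both ends are alike
- pad: flat grey rubber pad fixed on the desk to the left of the needle, 80 (x) x 120 (y) x 4 mm. Origin under its centre, z up, x (its short direction) pointing to the right, roughly towards the needle's side. The panel ends upright with its 60 mm width along the pad's y and its broad faces looking along the pad's x
- slide_box: bystander: flat wooden box of microscope slides, 100 x 80 x 26 mm, origin under its centre
- dish: bystander: shallow round glass dish, 90 mm across, 18 mm high, origin under its centre
- jar: bystander: round amber jar, 68 mm across, 90 mm high, origin under its centre
- mug: bystander: white mug, 80 mm across, 90 mm high, origin under its centre
- brush: bystander: small hand brush lying on the desk
- wash_bottle: bystander: white plastic bottle, 72 mm across, 170 mm high, origin under its centre

How it is judged:
On the way, in this order (a step that is already met when the one before it is completed fails the run):
1. the needle tip is straight above the inside of the ring, the carrier flat and still on the desk (horizontal distance between ring and needle_tip below 0.007 m and height (world z) of carrier below 0.004 m and angle between carrier's own z axis and vertical below 0.05 rad and linear speed of carrier below 0.01 m/s), for 0.2 s.
2. with the ring still there, the panel stands on a short end on the pad, let go (all of step 1 and angle between the x axis of panel and the z axis of pad, either way round below 0.06 rad and angle between the z axis of panel and the x axis of pad, either way round below 0.26 rad and x of panel in the frame of pad between -0.02 and 0.02 m and y of panel in the frame of pad between -0.026 and 0.026 m and z of panel in the frame of pad between 0.051 and 0.057 m and linear speed of panel below 0.01 m/s and contact force between the fingers and panel below 0.1 N), for 0.2 s.
At the end, for the whole second after the job is handed in: Ring centre within 7 mm of the needle tip seen from above, carrier flat and still on the desk; panel released and still on a short end on the pad, upright within 0.06 rad, centred within 20 mm along the pad's x and 26 mm along its y, faces square to pad x within 0.26 rad (all of step 2); the robot touches nothing.
It fails at once if the carrier is lifted (more than 12 mm) off the desk (height (world z) of carrier above 0.012 m).
It fails at once if the needle stand is knocked (more than 5 N) (contact force between anything else and stand above 5 N).
It fails at once if a bystander is moved more than 30 mm (distance of any of slide_box, dish, jar, mug, brush, wash_bottle from where it was at the start of the episode above 0.03 m).
It also fails if it takes over 64 s, if anything falls off the work surface, if the arm or the gripper's body presses on something with over 40 N, if the wrist force passes 120 N, or if a joint passes its speed limit or range.

## Robot

A 7-joint arm with a two-finger parallel gripper is mounted at the origin on the work surface. World frame = base frame: x ahead of the robot, y to its left, z up, the work surface at z = 0. Lengths are in m, angles in rad, forces in N, time in s.
With the tool pointing down it reaches from about 0.35 to 0.9 m from the base axis. Payload 19.9 kg.
Tool frame: the origin (TCP) lies midway between the tips of the shut fingers; the grasp point (between the pads) lies hold_point_z behind it (hold_point_z is the distance from the TCP to the grasp point, in m); z points along the fingers, y is the direction in which the jaws open and shut (so a half turn about z gives the same grasp; the last joint's range is limited). The gripper opens to 85 mm and grips with 20 to 120 N. Pads are 22 mm wide; open, the fingers measure 114 mm over their backs; the gripper's body (76 mm by 85 mm) begins 54 mm behind the grasp point. The pads swing forward as they close: fully open they stand 13 mm farther back than shut.
Start: joints at [-1.246, 0.417, -0.01, 1.614, 0.005, 1.111, -0.053], TCP at [0.224, 0.583, 0.204] pointing down, gripper open.
Joint ranges: [-2.81, 2.81], [-0.39, 2.02], [-1.27, 1.25], [0.06, 2.57], [-1.19, 4.33], [0.19, 2], [-2.82, 2.82]. Speed limits (rad/s): [1.89, 1.89, 2.39, 2.39, 3.01, 3.01, 3.01].

## Interface

Orientations are given as a unit quaternion [w, x, y, z].
In Python, from rig import * gives the robot as it stands.
- The arm moves only by the tool jog_arm, never from a script. Its argument "plan" is a list of rows, each a list of 3 entries, a list of its own where there are three numbers: the opening, from 0 (shut) to 1 (fully open), then the shift along the tool's x, y, z in cm, then the turn about the tool's z in degrees. A call has 1 to 20 rows; each row is the pose to reach, as a shift and turn from the pose commanded when the call began, along the tool's axes at that moment; what a row does not reach only later rows make up. A row lasts 1/8 s, in which the tool goes at most 62.5 mm and 10.7 degrees, less where a joint would pass 70% of its speed; a pose out of reach is approached as far as the arm can. A call with a gripper value outside its range is refused whole. The fingers move at their own pace and stop on an object; "grip_force" is the grip in N (left out, the last holds). Time passes only in rows, so rows that repeat a pose let the fingers close. It gives the time, the measured TCP pose, the force and the opening at its end, in the units of the state.
- get_state(): the state, without advancing time (a new reading comes with each control period).
- snapshot(name): name is "side" or "top" or "wrist"; returns a dict with "color" (384x512x3 uint8, red, green, blue), "vfov" (degrees; the focal length in pixels is half the picture's height over the tangent of half this angle, whatever the lens; pixels are square), "cx", "cy" (the principal point, pixels), "rvec" (rotation vector, rad) and "tvec" (3), from world to camera coordinates, as OpenCV has them. Camera axes: x right, y down, z forward; pixel columns grow to the right and rows downward; lengths in m; the calibration is good to about 2 mm. A picture is of the moment at which its call begins. There is no depth.
- close_job(): hands the job in, once; it reports no verdict.
The state is a dict: "time_s": time; "joint_positions": joint angles; "qvel": joint speeds; "tau": joint torques, N m; "position": TCP position; "tool_rot": TCP orientation; "ft_force": force on the tool from outside, world axes, zero at the start; "moment": the same for the moment, N m; "grip_width": finger opening in m.
Only numpy, scipy, OpenCV 4.12 (cv2) and the standard library are available. Lean on these libraries where they do the work, as an engineer would, in place of code of your own. Each camera call takes 0.05 s, during which the arm holds its last target. There are 200 camera calls.

## Working session

There is one attempt and no reset: what is moved stays moved. The work goes in short steps, Python scripts to look and compute and a tool call to move; the robot and the scene stay as the last step left them, time stands still between calls to the robot, and variables do not carry over. Pictures are saved under pics/ and viewed, about 8 in all and at most 12, crops included, and the job is handed in when it is done.

Besides the shell and the picture viewer there is one more tool, called by a JSON object that holds its "op" and its "data", one argument or row to a line. jog_arm: Moves the arm, as the interface text tells. Its arguments: {"type":"object","properties":{"plan":{"type":"array"},"grip_force":{"type":"number"}},"required":["plan"]}

```bash
ls; mkdir -p pics; cat > h.py <<'E'
from rig import *
import numpy as np, cv2
from scipy.spatial.transform import Rotation as R
def K(s):
    f=s["color"].shape[0]/2/np.tan(np.radians(s["vfov"])/2)
    return np.array([[f,0,s["cx"]],[0,f,s["cy"]],[0,0,1.]])
def save(s,n,k=1,crop=None):
    im=s["color"][:,:,::-1]
    if crop: x0,y0,x1,y1=crop; im=im[y0:y1,x0:x1]
    cv2.imwrite("pics/"+n,cv2.resize(im,None,fx=k,fy=k,interpolation=cv2.INTER_CUBIC))
def ray(s,u,v,z):
    Rm=cv2.Rodrigues(np.array(s["rvec"],float))[0]; t=np.array(s["tvec"],float).ravel()
    c=-Rm.T@t; d=Rm.T@np.linalg.inv(K(s))@np.array([u,v,1.])
    return c+d*(z-c[2])/d[2]
def proj(s,P):
    return cv2.projectPoints(np.array(P,float).reshape(-1,3),np.array(s["rvec"],float),np.array(s["tvec"],float),K(s),None)[0][:,0]
E
python3 - <<'E'
from h import *
import pickle
st=get_state();print(st)
for n in("top","side"):
    s=snapshot(n);pickle.dump(s,open(n+"0.pkl","wb"));save(s,n+"0.png",1.5);print(n,{k:v for k,v in s.items() if k!="color"})
E
```

```text
pics
{'time_s': 0.0, 'joint_positions': array([-1.24549741,  0.41796359, -0.01031806,  1.61418618,  0.00470103,
        1.11069533, -0.0530246 ]), 'qvel': array([-0.00128721, -0.00105571,  0.00113923,  0.00057288, -0.00036508,
        0.00091583, -0.00068741]), 'tau': array([ 1.71580600e-04, -8.64421177e+01,  6.79228362e-01, -4.34905529e+01,
        1.91090157e-02,  7.13642527e-03,  4.24819962e-05]), 'position': array([0.22400885, 0.58306238, 0.20316166]), 'tool_rot': array([-6.91646337e-05,  1.82374053e-01,  9.83229031e-01, -6.10357894e-04]), 'ft_force': array([-0.55713398,  0.03898438,  0.17398718]), 'moment': array([ 0.00712874,  0.0060178 , -0.00545464]), 'grip_width': 0.08533575726254262}
top {'vfov': 50.703968636471046, 'cx': 250.7909065908095, 'cy': 190.58337536110238, 'rvec': array([ 2.19215593, -2.14823641,  0.10058853]), 'tvec': array([0.02870224, 0.55199502, 1.20220256])}
side {'vfov': 48.98277708744099, 'cx': 258.75114690342974, 'cy': 194.8277035951896, 'rvec': array([ 2.28406622, -0.02760699, -0.00434777]), 'tvec': array([-0.54783587,  0.08239829,  1.498028  ])}
```

View pics/top0.png

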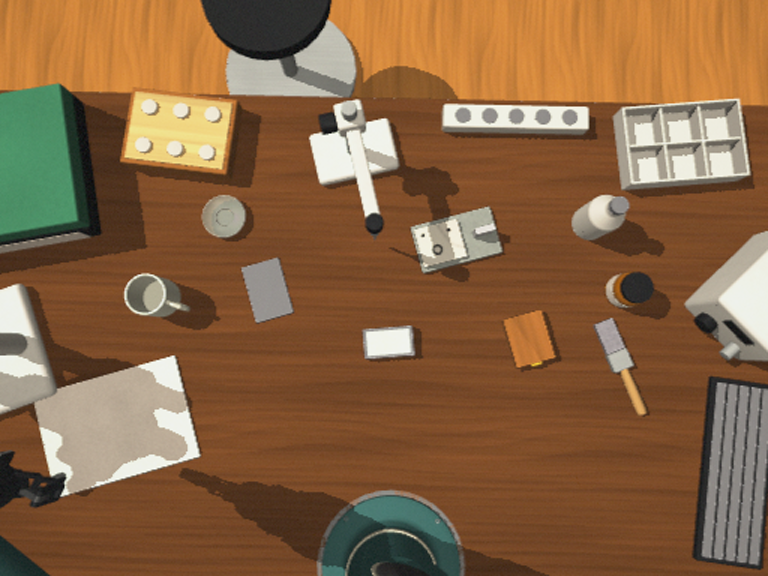

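View pics/side0.png

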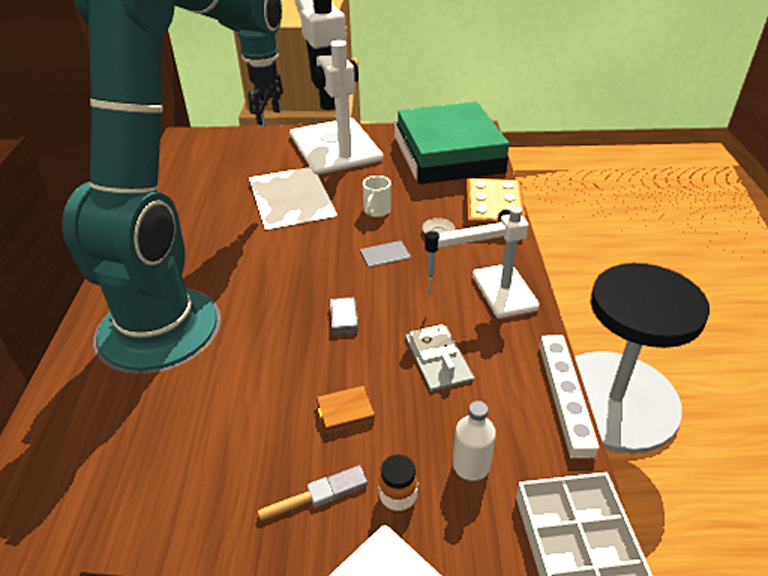

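```bash
python3 -c "
import rig
print([n for n in dir(rig) if n[0]!='_']); print(getattr(rig,'hold_point_z',None))"
```

```text
['MotionError', 'close_job', 'get_state', 'hold_point_z', 'snapshot']
0.0187
```

```bash
python3 - <<'E'
from h import *
import pickle
s=pickle.load(open("top0.pkl","rb"));save(s,"topc.png",4,(155,110,345,250))
s=pickle.load(open("side0.pkl","rb"));save(s,"sidec.png",4,(210,130,370,270))
E
```

```text
(no output)
```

View pics/topc.png

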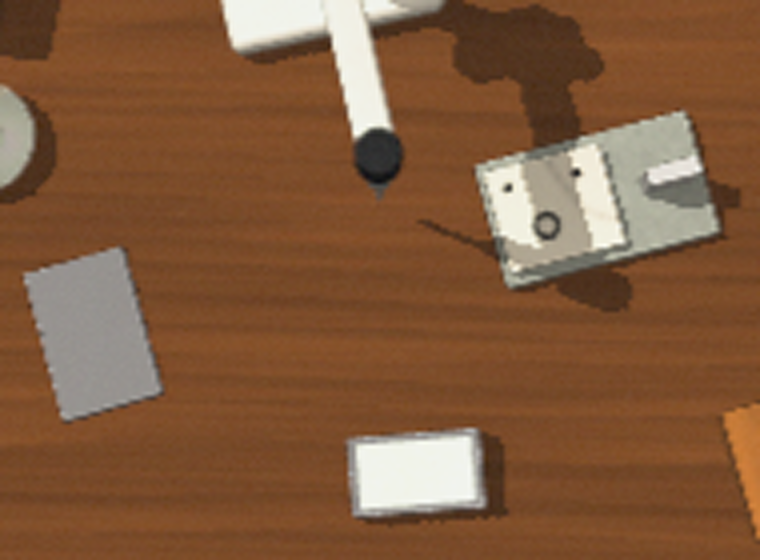

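View pics/sidec.png

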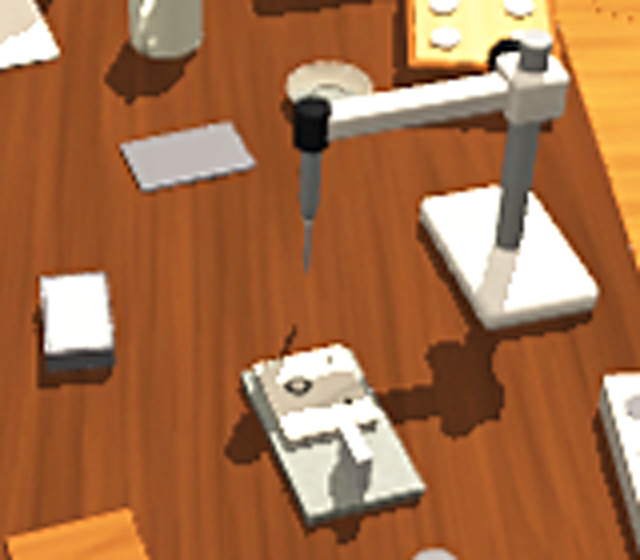

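```bash
cat > m.py <<'E'
from h import *
import pickle
T=pickle.load(open("top0.pkl","rb"));S=pickle.load(open("side0.pkl","rb"))
t=lambda u,v,z:ray(T,155+u/4-.375,110+v/4-.375,z)[:2]
d=lambda u,v,z:ray(S,210+u/4-.375,130+v/4-.375,z)[:2]
print("tip",t(379,199,.032),d(307,272,.032))
print("ring",t(547,225,.022),d(299,386,.022))
def fit(name,P,W):
    P=np.array(P);W=np.array(W)
    a=P-P.mean(0);b=W-W.mean(0)
    th=np.arctan2((a[:,0]*b[:,1]-a[:,1]*b[:,0]).sum(),(a*b).sum())
    Rm=np.array([[np.cos(th),-np.sin(th)],[np.sin(th),np.cos(th)]])
    o=W.mean(0)-Rm@P.mean(0)
    print(name,o.round(4),"yaw",np.degrees(th).round(1),"res mm",((W-o-P@Rm.T)*1000).round(1).tolist())
    return o,th,Rm
z=.012
fit("carrier top",[(.085,-.05),(-.085,-.05),(-.085,.05)],[t(475,167,z),t(685,112,z),t(720,231,z)])
o,th,Rm=fit("carrier all",[(.045,.012),(.085,-.05),(-.085,-.05),(-.085,.05),(-.085,-.05),(-.085,.05)],[t(547,225,.022),t(475,167,z),t(685,112,z),t(720,231,z),d(424,486,z),d(308,515,z)])
print("block",o+Rm@[-.055,0],"ring",o+Rm@[.045,.012])
z=.004
fit("pad top",[(-.04,.06),(.04,.06),(.04,-.06),(-.04,-.06)],[t(25,273,z),t(122,248,z),t(162,392,z),t(65,420,z)])
fit("pad side",[(-.04,.06),(.04,.06),(.04,-.06),(-.04,-.06)],[d(237,124,z),d(256,160,z),d(144,190,z),d(121,150,z)])
z=.024
fit("panel top",[(-.05,.03),(.05,.03),(.05,-.03),(-.05,-.03)],[t(348,437,z),t(478,430,z),t(487,507,z),t(355,517,z)])
fit("panel side",[(-.05,.03),(.05,.03),(.05,-.03),(-.05,-.03)],[d(104,272,z),d(113,350,z),d(47,357,z),d(40,278,z)])
E
python3 m.py
```

```text
tip [0.64605169 0.04608977] [0.64901554 0.05228357]
ring [ 0.63022132 -0.08277629] [ 0.63340033 -0.08201854]
carrier top [ 0.6522 -0.1224] yaw 106.4 res mm [[-0.0, -0.8], [-1.5, -0.1], [1.6, 0.9]]
carrier all [ 0.6536 -0.1217] yaw 106.7 res mm [[1.1, -0.7], [-1.0, -1.6], [-3.2, -1.1], [-0.3, 0.4], [1.3, 0.9], [2.1, 2.1]]
block [ 0.66936637 -0.17440749] ring [ 0.62915424 -0.08206582]
pad top [0.5419 0.2646] yaw -72.9 res mm [[-0.0, -1.1], [-2.5, 0.9], [1.0, 1.4], [1.6, -1.2]]
pad side [0.5463 0.2656] yaw -70.5 res mm [[6.2, -5.7], [-3.7, 8.1], [-2.8, 3.6], [0.3, -6.0]]
panel top [0.4395 0.0132] yaw -84.6 res mm [[0.6, -0.0], [-1.6, 1.5], [0.5, -0.5], [0.5, -1.0]]
panel side [0.4416 0.0127] yaw -83.9 res mm [[-0.9, 1.8], [-1.4, -1.5], [1.5, -2.0], [0.8, 1.8]]
```

```bash
cat > go.py <<'E'
from h import *
import sys
def go(x,y,z,yaw,st=None):
    st=st or get_state(); q=st["tool_rot"]; Rm=R.from_quat(np.roll(q,-1))
    sh=Rm.inv().apply(np.array([x,y,z])-st["position"])*100
    ty=Rm.as_matrix()[:,1]; cur=np.degrees(np.arctan2(ty[1],ty[0]))
    dy=(yaw-cur+90)%180-90
    print("pos",st["position"].round(4),"yaw",cur.round(1),"t",st["time_s"],"F",st["ft_force"].round(1),"w",round(st["grip_width"],4),"-> shift",sh.round(2),"turn",round(-dy,1))
if __name__=="__main__":
    a=[float(v) for v in sys.argv[1:]]
    for i in range(0,len(a),4): go(*a[i:i+4])
E
python3 go.py .43 -.17 .2 16.7 .669 -.174 .14 16.7
```

```text
pos [0.224  0.5831 0.2032] yaw 69.0 t 0.1 F [-0.  -0.5 -0.5] w 0.0853 -> shift [-46.23 -62.91   0.4 ] turn 52.3
pos [0.224  0.5831 0.2032] yaw 69.0 t 0.1 F [-0.  -0.5 -0.5] w 0.0853 -> shift [-68.69 -54.71   6.39] turn 52.3
```

{"op": "jog_arm", "data": {
  "plan": [
    [1,[-46.2,-62.9,0.4],52.3],
    [1,[-46.2,-62.9,0.4],52.3],
    [1,[-46.2,-62.9,0.4],52.3],
    [1,[-46.2,-62.9,0.4],52.3],
    [1,[-46.2,-62.9,0.4],52.3],
    [1,[-46.2,-62.9,0.4],52.3],
    [1,[-46.2,-62.9,0.4],52.3],
    [1,[-46.2,-62.9,0.4],52.3],
    [1,[-46.2,-62.9,0.4],52.3],
    [1,[-46.2,-62.9,0.4],52.3],
    [1,[-46.2,-62.9,0.4],52.3],
    [1,[-46.2,-62.9,0.4],52.3],
    [1,[-46.2,-62.9,0.4],52.3],
    [1,[-68.7,-54.7,6.4],52.3],
    [1,[-68.7,-54.7,6.4],52.3],
    [1,[-68.7,-54.7,6.4],52.3],
    [1,[-68.7,-54.7,6.4],52.3],
    [1,[-68.7,-54.7,6.4],52.3],
    [1,[-68.7,-54.7,6.4],52.3],
    [1,[-68.7,-54.7,6.4],52.3]
  ]
}}

```text
time_s: 2.6
position: [0.6687, -0.1738, 0.1406]
tool_rot: [0.0, 0.597, 0.802, 0.0]
ft_force: [0.1, -0.0, 0.5]
grip_width: 0.0852
```

```bash
python3 go.py .669 -.174 .14 16.7; python3 - <<'E'
from h import *
import pickle
s=snapshot("wrist");pickle.dump(s,open("w1.pkl","wb"));save(s,"w1.png",1.4)
print(proj(s,[(.669,-.174,.052),(.630,-.082,.022)])*1.4)
E
```

```text
pos [ 0.6687 -0.1738  0.1406] yaw 16.6 t 2.6 F [ 0.1 -0.   0.5] w 0.0852 -> shift [-0.03  0.02  0.06] turn -0.1
[[365.71733279 265.52899562]
 [347.46433475  93.40594784]]
```

View pics/w1.png

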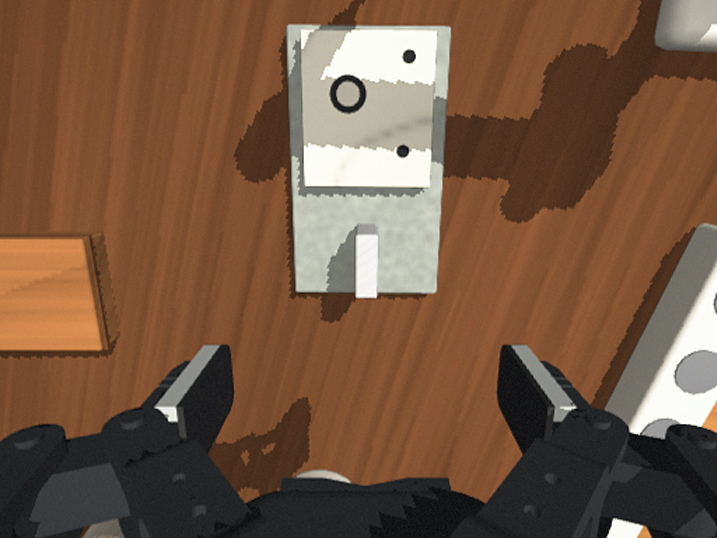

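{"op": "jog_arm", "data": {
  "plan": [
    [1,[0,0,5],0],
    [1,[0,0,9],0],
    [1,[0,0,11],0],
    [1,[0,0,11.8],0],
    [1,[0,0,11.8],0],
    [0,[0,0,11.8],0],
    [0,[0,0,11.8],0],
    [0,[0,0,11.8],0],
    [0,[0,0,11.8],0],
    [0,[0,0,11.8],0],
    [0,[0,0,11.8],0],
    [0,[0,0,11.8],0],
    [0,[0,0,11.8],0]
  ],
  "grip_force": 40
}}

```text
time_s: 4.28
position: [0.6695, -0.1736, 0.0222]
tool_rot: [0.0, 0.597, 0.802, 0.0]
ft_force: [-0.6, 0.8, 5.4]
grip_width: 0.0119
```

```bash
python3 - <<'E'
from h import *
import pickle
from go import go
st=get_state();p=st["position"]
go(*p,16.7)
s=snapshot("wrist");save(s,"w2.png",1.4);pickle.dump(s,open("w2.pkl","wb"))
print(s["rvec"],s["tvec"])
E
```

```text
pos [ 0.6695 -0.1736  0.0222] yaw 16.7 t 4.275 F [-0.6  0.8  5.4] w 0.0119 -> shift [0. 0. 0.] turn -0.0
[-2.83430745 -0.41614413 -0.05888578] [-0.59091534 -0.33048534  0.10537751]
```

View pics/w2.png

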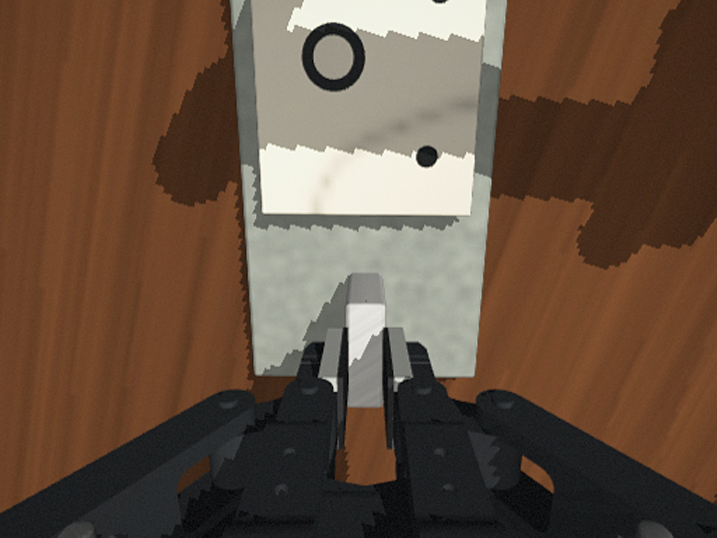

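```bash
python3 - <<'E'
from h import *
import pickle
from go import go
s=pickle.load(open("w2.pkl","rb")); r=ray(s,333/1.4,57/1.4,.022);print(r)
st=get_state();p=st["position"]
d=np.array([.647,.047])-r[:2];print(d)
go(p[0]+d[0],p[1]+d[1],p[2],16.7,st)
E
```

```text
[ 0.6300109 -0.0820682  0.022    ]
[0.0169891 0.1290682]
pos [ 0.6694 -0.1736  0.0221] yaw 16.7 t 4.325 F [-1.   1.7  5. ] w 0.0119 -> shift [11.88  5.33 -0.  ] turn -0.0
```

{"op": "jog_arm", "data": {
  "plan": [
    [0,[0.6,0.25,0],0],
    [0,[1.5,0.65,0],0],
    [0,[2.5,1.1,0],0],
    [0,[3.5,1.55,0],0],
    [0,[4.5,2.0,0],0],
    [0,[5.5,2.45,0],0],
    [0,[6.5,2.9,0],0],
    [0,[7.5,3.35,0],0],
    [0,[8.5,3.8,0],0],
    [0,[9.5,4.25,0],0],
    [0,[10.4,4.65,0],0],
    [0,[11.1,5.0,0],0],
    [0,[11.6,5.2,0],0],
    [0,[11.9,5.3,0],0],
    [0,[11.9,5.3,0],0],
    [0,[11.9,5.3,0],0]
  ]
}}

```text
time_s: 6.32
position: [0.6862, -0.0436, 0.0221]
tool_rot: [0.0, 0.597, 0.802, 0.0]
ft_force: [0.1, -1.4, 6.5]
grip_width: 0.0122
```

```bash
python3 - <<'E'
from h import *
import pickle
from go import go
st=get_state();go(*st["position"],16.7,st)
T=snapshot("top");S=snapshot("side");W=snapshot("wrist")
for n,s in (("T1",T),("S1",S),("W2",W)): pickle.dump(s,open(n+".pkl","wb"))
a=[]
for s in (T,S):
    u,v=proj(s,[(.647,.047,.027)])[0].astype(int);print(u-25,v-30)
    a.append(cv2.resize(s["color"][v-30:v+30,u-25:u+25,::-1],None,fx=7,fy=7,interpolation=cv2.INTER_CUBIC))
cv2.imwrite("pics/chk1.png",np.hstack(a))
E
```

```text
pos [ 0.6862 -0.0436  0.0221] yaw 16.7 t 6.325 F [ 0.1 -1.4  6.5] w 0.0122 -> shift [0. 0. 0.] turn 0.0
224 129
260 169
```

View pics/chk1.png

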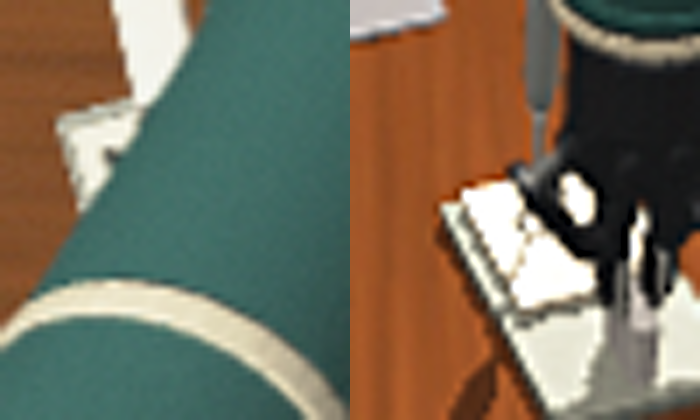

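```bash
python3 - <<'E'
from h import *
import pickle
W=pickle.load(open("W2.pkl","rb"));save(W,"W2.png",3,(130,0,370,170))
print([proj(W,[p])[0]*3-[390,0] for p in [(.647,.047,.032),(.647,.047,.022)]])
E
```

```text
[array([319.51814945, 116.69986134]), array([323.93471525, 128.4179721 ])]
```

View pics/W2.png

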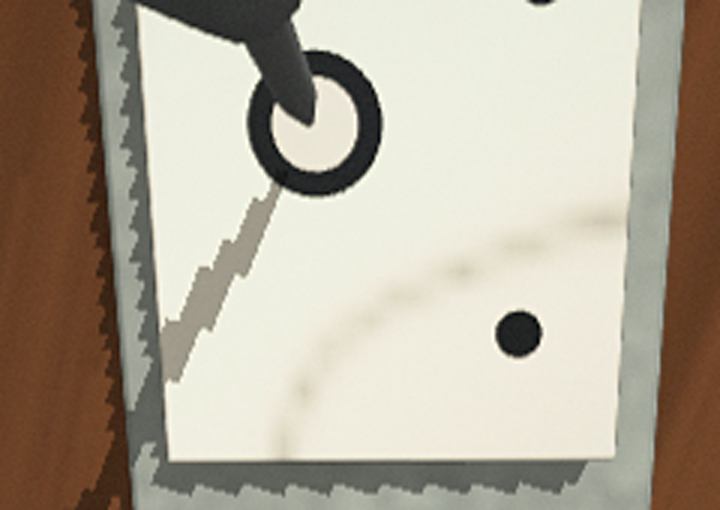

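Tip at (309,125), ring centre at (315,123) in the crop. I compute the offset at their two heights.

```bash
python3 - <<'E'
from h import *
import pickle
from go import go
W=pickle.load(open("W2.pkl","rb"))
f=lambda u,v,z:ray(W,130+u/3-.33,v/3-.33,z)
t=f(309,125,.032);r=f(315,123,.022);print(t,r,t-r)
st=get_state();p=st["position"];d=(t-r);go(p[0]+d[0],p[1]+d[1],p[2],16.7,st)
E
```

```text
[0.64558748 0.0455079  0.032     ] [0.6451987  0.04745404 0.022     ] [ 0.00038878 -0.00194614  0.01      ]
pos [ 0.6862 -0.0436  0.0221] yaw 16.7 t 6.475 F [-0.4 -1.3  7. ] w 0.0117 -> shift [-0.2  -0.02  0.  ] turn 0.0
```

{"op": "jog_arm", "data": {
  "plan": [
    [0,[-0.15,0,0],0],
    [0,[-0.15,0,0],0],
    [0,[-0.15,0,0],0],
    [0.4,[-0.15,0,0],0],
    [0.5,[-0.15,0,0],0],
    [0.5,[-0.15,0,0],0],
    [0.5,[-0.15,0,0],0],
    [0.5,[-0.15,0,-1],0],
    [0.5,[-0.15,0,-4],0],
    [0.5,[-0.15,0,-8],0],
    [0.5,[-0.15,0,-8],0]
  ]
}}

```text
time_s: 7.85
position: [0.688, -0.0463, 0.1057]
tool_rot: [0.002, 0.597, 0.802, 0.001]
ft_force: [-0.2, 0.2, 0.3]
grip_width: 0.0425
```

```bash
python3 go.py .47 -.10 .13 5.6 .4436 -.0188 .12 5.6; python3 - <<'E'
from h import *
import pickle
W=snapshot("wrist");pickle.dump(W,open("W3.pkl","wb"))
g=cv2.cvtColor(W["color"],cv2.COLOR_RGB2GRAY)
print(proj(W,[(.6455,.0455,.032),(.6455,.0455,.022)]))
u,v=proj(W,[(.6455,.0455,.022)])[0].astype(int);save(W,"W3.png",6,(u-45,max(v-35,0),u+45,v+45))
print(u-45,max(v-35,0))
E
```

```text
pos [ 0.688  -0.0463  0.1057] yaw 16.7 t 7.85 F [-0.2  0.2  0.3] w 0.0425 -> shift [  1.11 -22.41  -2.55] turn 11.1
pos [ 0.688  -0.0463  0.1057] yaw 16.7 t 7.85 F [-0.2  0.2  0.3] w 0.0425 -> shift [  9.65 -22.62  -1.56] turn 11.1
[[240.30835082  58.01577824]
 [241.07052008  59.80380572]]
196 24
```

View pics/W3.png

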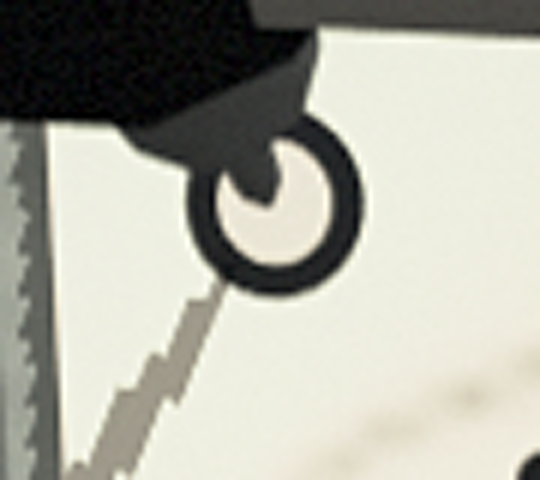

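```bash
python3 go.py .4441 -.0238 .06 5.6
```

```text
pos [ 0.6871 -0.0459  0.1037] yaw 16.7 t 7.9 F [-0.   0.3 -0.5] w 0.0426 -> shift [  9.1  -22.65   4.3 ] turn 11.1
```

{"op": "jog_arm", "data": {
  "plan": [
    [0.5,[0.5,-6,-2.5],0],
    [0.5,[1,-12,-2.5],5],
    [1,[1.1,-18,-2.5],8],
    [1,[1.1,-22,-2.5],11.1],
    [1,[5,-22.6,-2],11.1],
    [1,[9.1,-22.65,0],11.1],
    [1,[9.1,-22.65,4.3],11.1],
    [1,[9.1,-22.65,4.3],11.1],
    [1,[9.1,-22.65,4.3],11.1],
    [1,[9.1,-22.65,4.3],11.1]
  ]
}}

```text
time_s: 9.15
position: [0.444, -0.0242, 0.06]
tool_rot: [0.001, 0.672, 0.74, 0.001]
ft_force: [-0.2, 0.1, 0.2]
grip_width: 0.0855
```

```bash
python3 go.py .4441 -.0238 .002 5.6; python3 - <<'E'
from h import *
import pickle
W=snapshot("wrist");pickle.dump(W,open("W4.pkl","wb"));save(W,"W4.png",1.4)
# white blob
hsv=cv2.cvtColor(W["color"],cv2.COLOR_RGB2HSV)
m=((hsv[...,1]<40)&(hsv[...,2]>60)).astype(np.uint8)
n,l,s,c=cv2.connectedComponentsWithStats(m)
for i in np.argsort(-s[1:,4])[:4]+1:
    if s[i,4]<300: continue
    ct=cv2.findContours((l==i).astype(np.uint8),0,2)[0][0]
    b=cv2.boxPoints(cv2.minAreaRect(ct)); w=np.array([ray(W,*p,.024)[:2] for p in b])
    print(s[i],b.round().tolist(),w.round(4).tolist(),"c",w.mean(0).round(4),"sz",np.linalg.norm(w[1]-w[0]),np.linalg.norm(w[2]-w[1]))
print(proj(W,[(.4405+.0098*i*.5-.0995*0+ .0995*j*.3*1, .013-.0995*i*.5+.0098*j*.3,.024) for i,j in((-1,-1),(1,-1),(1,1),(-1,1))]))
E
```

```text
pos [ 0.444  -0.0242  0.06  ] yaw 5.5 t 9.15 F [-0.2  0.1  0.2] w 0.0855 -> shift [0.04 0.01 5.8 ] turn -0.1
[  211    71    98   155 14244] [[211.0, 71.0], [308.0, 71.0], [308.0, 225.0], [211.0, 225.0]] [[0.4053, 0.0607], [0.4636, 0.0664], [0.4773, -0.0323], [0.4107, -0.0388]] c [0.4392 0.014 ] sz 0.058635020011708554 0.09969847534375113
[110 246  47  56 738] [[109.0, 292.0], [147.0, 240.0], [163.0, 252.0], [124.0, 304.0]] [[0.3387, -0.0984], [0.3669, -0.0546], [0.3779, -0.0626], [0.3499, -0.1074]] c [ 0.3583 -0.0808] sz 0.052139702203577075 0.013633489600212156
[365 246  47  55 708] [[365.0, 247.0], [381.0, 238.0], [413.0, 293.0], [396.0, 303.0]] [[0.5196, -0.0449], [0.5297, -0.0368], [0.5617, -0.0783], [0.5513, -0.0872]] c [ 0.5406 -0.0618] sz 0.012940737804186968 0.052367275830961915
[509  84   3 220 461] [[509.0, 84.0], [511.0, 84.0], [511.0, 303.0], [509.0, 303.0]] [[0.587, 0.0709], [0.5883, 0.071], [0.6364, -0.0794], [0.6349, -0.0796]] c [ 0.6116 -0.0043] sz 0.0012245283027490126 0.15797557655361644
[[211.69281642  72.71202921]
 [217.98587189 226.86791979]
 [304.75065128 226.70589291]
 [310.79922116  72.57801607]]
```

{"op": "jog_arm", "data": {
  "plan": [
    [1,[0,0,3],0],
    [1,[0,0,5],0],
    [1,[0,0,5.8],0],
    [1,[0,0,5.8],0],
    [0.5,[0,0,5.8],0],
    [0.5,[0,0,5.8],0],
    [0.5,[0,0,5.8],0],
    [0.5,[0,0,5.8],0],
    [0.5,[0,0,5.8],0],
    [0.5,[0,0,5.8],0]
  ],
  "grip_force": 20
}}

```text
time_s: 10.45
position: [0.4432, -0.0237, 0.0008]
tool_rot: [0.0, 0.672, 0.741, -0.0]
ft_force: [-0.6, -0.3, -0.5]
grip_width: 0.0425
```

{"op": "jog_arm", "data": {
  "plan": [
    [0.5,[0,0,-1],0],
    [0.5,[0,0,-3],0],
    [0.5,[0,0,-6],0],
    [0.5,[0,0,-9],0],
    [0.5,[0,0,-12],0],
    [0.5,[0,0,-12],0],
    [0.5,[0,0,-12],0]
  ]
}}

```text
time_s: 11.32
position: [0.443, -0.0234, 0.1207]
tool_rot: [-0.0, 0.672, 0.741, 0.0]
ft_force: [-0.4, 0.1, -0.3]
grip_width: 0.0426
```

```bash
python3 - <<'E'
from h import *
import pickle
from go import go
st=get_state();go(*st["position"],17.1,st)
W=snapshot("wrist");pickle.dump(W,open("W5.pkl","wb"))
S=snapshot("side");pickle.dump(S,open("S5.pkl","wb"))
p=st["position"];u,v=proj(S,[p])[0].astype(int)
a=cv2.resize(W["color"],(512,384));b=cv2.resize(S["color"][v-55:v+41,u-35:u+35],(280,384),interpolation=cv2.INTER_CUBIC)
cv2.imwrite("pics/c5.png",np.hstack([a,b])[:,:,::-1])
print(u-35,v-55)
E
```

```text
pos [ 0.443  -0.0234  0.1207] yaw 5.6 t 11.325 F [-0.4  0.1 -0.3] w 0.0426 -> shift [0. 0. 0.] turn -11.5
191 138
```

View pics/c5.png

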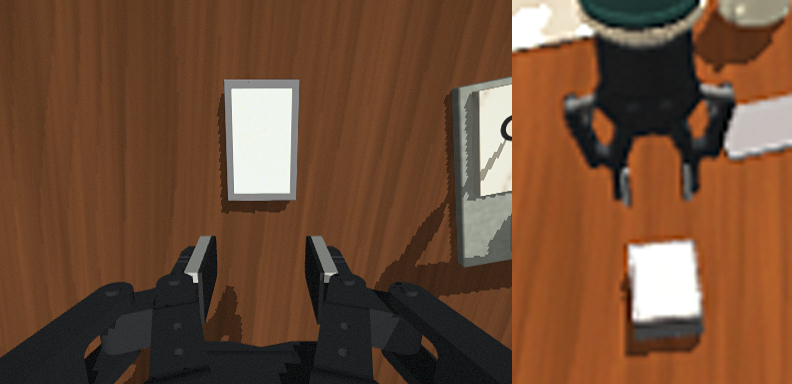

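```bash
cat > pm.py <<'E'
from h import *
def panel(W,z=.024):
    hsv=cv2.cvtColor(W["color"],cv2.COLOR_RGB2HSV)
    m=((hsv[...,1]<50)&(hsv[...,2]>60)).astype(np.uint8); m[:,330:]=0
    n,l,s,c=cv2.connectedComponentsWithStats(m)
    i=np.argmax(s[1:,4])+1
    ct=cv2.findContours((l==i).astype(np.uint8),0,2)[0][0]
    ap=cv2.approxPolyDP(ct,6,True)[:,0].astype(float)
    w=np.array([ray(W,*p,z)[:2] for p in ap])
    print(ap.tolist(),w.round(4).tolist(),"c",w.mean(0).round(4))
E
python3 - <<'E'
from pm import *
import pickle
for n in("W4","W5"): panel(pickle.load(open(n+".pkl","rb")))
E
```

```text
[[212.0, 71.0], [218.0, 224.0], [303.0, 224.0], [308.0, 71.0]] [[0.4059, 0.0608], [0.4154, -0.0376], [0.4738, -0.0319], [0.4636, 0.0664]] c [0.4397 0.0144]
[[224.0, 79.0], [228.0, 200.0], [295.0, 199.0], [298.0, 79.0]] [[0.4053, 0.061], [0.4154, -0.0381], [0.4735, -0.0315], [0.4633, 0.0667]] c [0.4394 0.0146]
```

```bash
python3 go.py .4427 -.007 .002 5.6
```

```text
pos [ 0.4428 -0.0237  0.1203] yaw 5.6 t 11.425 F [0.  0.4 0.4] w 0.0426 -> shift [ 1.67  0.17 11.83] turn -0.0
```

{"op": "jog_arm", "data": {
  "plan": [
    [1,[1.7,0,0],0],
    [1,[1.7,0,0],0],
    [1,[1.7,0,0],0],
    [1,[1.7,0,4],0],
    [1,[1.7,0,8],0],
    [1,[1.7,0,10.8],0],
    [1,[1.7,0,11.8],0],
    [1,[1.7,0,11.8],0],
    [0.6,[1.7,0,11.8],0],
    [0.6,[1.7,0,11.8],0],
    [0.6,[1.7,0,11.8],0],
    [0.6,[1.7,0,11.8],0]
  ],
  "grip_force": 20
}}

```text
time_s: 12.92
position: [0.4417, -0.0066, 0.003]
tool_rot: [0.0, 0.672, 0.741, 0.0]
ft_force: [-0.6, -0.9, 0.6]
grip_width: 0.0513
```

```bash
python3 - <<'E'
from h import *
import pickle
from go import go
st=get_state();go(*st["position"],5.6,st);print(st["ft_force"])
W=snapshot("wrist");pickle.dump(W,open("W6.pkl","wb"));save(W,"W6.png",1.4)
E
```

```text
pos [ 0.4417 -0.0066  0.003 ] yaw 5.6 t 12.925 F [-0.6 -0.9  0.6] w 0.0513 -> shift [0. 0. 0.] turn -0.0
[-0.62756405 -0.9005654   0.58767761]
```

View pics/W6.png

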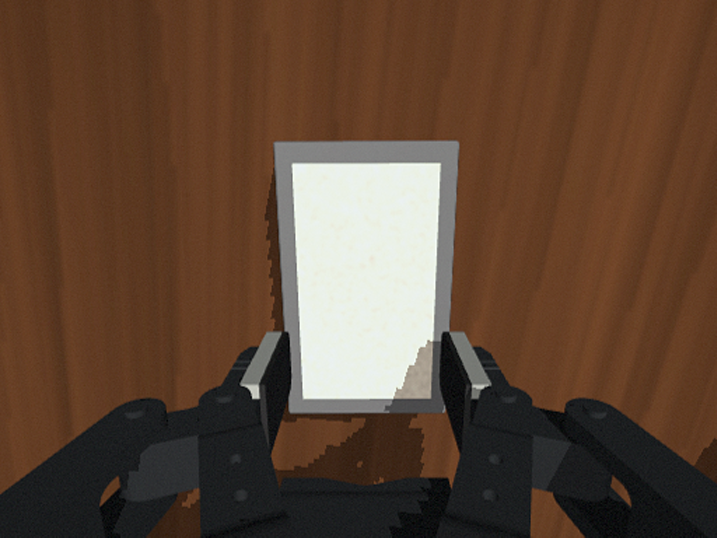

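{"op": "jog_arm", "data": {
  "plan": [
    [1,[0,0,0],0],
    [1,[0,0,0],0],
    [1,[-1.3,0,0],0],
    [1,[-1.3,0,0],0],
    [0,[-1.3,0,0],0],
    [0,[-1.3,0,0],0],
    [0,[-1.3,0,0],0],
    [0,[-1.3,0,0],0],
    [0,[-1.3,0,0],0],
    [0,[-1.3,0,0],0]
  ],
  "grip_force": 20
}}

```text
time_s: 14.22
position: [0.4428, -0.0197, 0.0028]
tool_rot: [0.0, 0.672, 0.741, -0.0]
ft_force: [0.3, 0.6, -0.4]
grip_width: -0.0
```

{"op": "jog_arm", "data": {
  "plan": [
    [0,[0,0,-1],0],
    [0,[0,0,-3],0],
    [0,[0,0,-6],0],
    [0,[0,0,-10],0],
    [0,[0,0,-14],0],
    [0,[0,0,-14],0],
    [0,[0,0,-14],0],
    [0,[0,0,-14],0]
  ]
}}

```text
time_s: 15.22
position: [0.4423, -0.0198, 0.1422]
tool_rot: [-0.0, 0.672, 0.741, -0.001]
ft_force: [-0.1, -0.1, 0.3]
grip_width: -0.0004
```

```bash
cat > mask.py <<'E'
from h import *
def mask(s,box,w=26):
    # coarse ascii: W white, g grey/dark-neutral, . wood
    hsv=cv2.cvtColor(s["color"],cv2.COLOR_RGB2HSV);x0,y0,x1,y1=box
    st=max(1,(x1-x0)//60)
    for y in range(y0,y1,st*2):
        print("".join("." if hsv[y,x,1]>90 and hsv[y,x,2]>50 else "W" if hsv[y,x,2]>190 else "g" if hsv[y,x,2]>90 else "#" for x in range(x0,x1,st)))
E
python3 - <<'E'
from pm import *
from mask import mask
import pickle
from go import go
st=get_state();go(*st["position"],17.1,st)
W=snapshot("wrist");pickle.dump(W,open("W7.pkl","wb"));S=snapshot("side");pickle.dump(S,open("S7.pkl","wb"))
panel(W); mask(W,(130,0,390,384))
u,v=proj(S,[st["position"]])[0].astype(int);print(u,v);mask(S,(u-35,v-40,u+35,v+40))
E
```

```text
pos [ 0.4423 -0.0198  0.1422] yaw 5.6 t 15.225 F [-0.1 -0.1  0.3] w -0.0004 -> shift [0. 0. 0.] turn -11.5
[[228.0, 86.0], [231.0, 197.0], [293.0, 196.0], [296.0, 85.0]] [[0.4058, 0.0605], [0.4155, -0.0381], [0.4735, -0.0314], [0.4636, 0.0669]] c [0.4396 0.0145]
.................................................................
.................................................................
.................................................................
.................................................................
.................................................................
.................................................................
.................................................................
.................................................................
.................................................................
.................................................................
.................................................................
.........................ggggggggggggggggg.......................
.........................gWWWWWWWWWWWWWWgg...
[... 4478 characters left out ...]
.....................gWWWWWWWWWWWWWWWg.......................
..............................gWWWWWWWWWWWWWWWW.......................
.............................#gWWWWWWWWWWWWWWWW.......................
..............................WWWWWWWWWWWWWWWWW.......................
..............................WWWWWWWWWWWWWWWWgg......................
..............................gggggg###########.......................
...............................#################......................
...............................######.................................
......................................................................
......................................................................
```

```bash
python3 - <<'E'
from h import *
import pickle
W=pickle.load(open("W7.pkl","rb"));S=pickle.load(open("S7.pkl","rb"))
p=np.array([.4423,-.0198,.1422]);tx=np.array([-.0976,.995,0])
for h in(0,.01,.0187,.022,.03,.04):
    print(h,*[proj(W,[p+[0,0,h]+tx*o])[0].round(1) for o in(-.011,0,.011)],proj(S,[p+[0,0,h]])[0].round(1))
save(W,"W7.png",3,(190,180,330,330))
g=W["color"][220:320:4,246:274:3].mean(2).astype(int);print(g)
E
```

```text
0 [261.3 247.2] [261.3 229.6] [261.3 211.4] [226.4 188.3]
0.01 [261.3 255.1] [261.3 236.7] [261.3 217.6] [226.2 186. ]
0.0187 [261.3 262.7] [261.3 243.5] [261.3 223.5] [226.  183.9]
0.022 [261.3 265.8] [261.3 246.2] [261.3 225.9] [225.9 183.1]
0.03 [261.3 273.7] [261.3 253.4] [261.3 232.2] [225.8 181.2]
0.04 [261.3 284.9] [261.3 263.4] [261.3 241. ] [225.6 178.8]
[[ 74  74  68  66  68  68  68  75  71  74]
 [ 73  73  69  68  65  65  69  72  74  74]
 [ 73  74  65  66  69  66  72  69  70  71]
 [ 73  70  68  65  69  68  74  73  77  72]
 [ 89 126 126 128  34  24  72 126 126 127]
 [110 123 126 126  31  23  73 125 123 125]
 [125 126 125 124  29  26  45 126 125 124]
 [127 125 124 125  27  24  43 125 124 126]
 [127 125 125 128  15  25  21 122 125 126]
 [129 125 125 127  24  25  12 124 124 124]
 [124 123 124 128  19  25  19 125 125 125]
 [127 124 123 128  25  25  19 127 125 125]
 [124 122 121 125  26  27  21 122 121 125]
 [ 30  17 192 207  50  54  44 208 178  15]
 [ 26  35  34 207  52  49  33  56  36  34]
 [ 33  32  34  59  52  31  35  32  31  32]
 [ 32  33  31  26  54  34  38  20  32  32]
 [ 31  27  32  31  34  31  35  21  34  34]
 [ 31  33  26  33  35  38  39  19  33  30]
 [ 36  32  29  38  41  38  37  21  24  33]
 [ 30  28  26  34  34  33  37  23  19  27]
 [ 23  30  28  31  38  34  32  19  12  19]
 [ 25  26  25  20  36  36  32  21  27  11]
 [ 30  24  24  13  35  36  34  28  27  28]
 [ 32  31  23  15  29  34  28  31  28  20]]
```

{"op": "jog_arm", "data": {
  "plan": [
    [0,[-4,0,0],0],
    [0,[-6,0,4],0],
    [0,[-6,0,9],0],
    [0,[-6,0,13],0],
    [0,[-6,0,15],0],
    [0,[-6,0,15.8],0],
    [0,[-6,0,16.2],0],
    [0,[-6,0,16.3],0],
    [0,[-6,0,16.4],0],
    [0,[-6,0,16.4],0]
  ]
}}

```text
time_s: 16.58
position: [0.4489, -0.0793, -0.0209]
tool_rot: [0.0, 0.672, 0.741, 0.0]
ft_force: [0.6, 0.4, 0.2]
grip_width: -0.0003
```

{"op": "jog_arm", "data": {
  "plan": [
    [0,[0,0,0.1],0],
    [0,[0,0,0.2],0],
    [0,[0,0,0.2],0]
  ]
}}

```text
time_s: 16.95
position: [0.4486, -0.0795, -0.0232]
tool_rot: [0.0, 0.672, 0.741, -0.0]
ft_force: [-0.8, -0.4, -0.1]
grip_width: -0.0001
```

{"op": "jog_arm", "data": {
  "plan": [
    [0,[0,0,0.1],0],
    [0,[0,0,0.2],0],
    [0,[0,0,0.2],0]
  ]
}}

```text
time_s: 17.32
position: [0.4486, -0.0794, -0.0253]
tool_rot: [-0.0, 0.672, 0.741, -0.0]
ft_force: [0.3, 0.9, -1.0]
grip_width: 0.0001
```

{"op": "jog_arm", "data": {
  "plan": [
    [0,[0,0,0.1],0],
    [0,[0,0,0.1],0]
  ]
}}

```text
time_s: 17.58
position: [0.4486, -0.0794, -0.0262]
tool_rot: [-0.0, 0.672, 0.741, -0.0]
ft_force: [-0.1, -0.2, 0.1]
grip_width: -0.0002
```

{"op": "jog_arm", "data": {
  "plan": [
    [0,[0,0,0.1],0],
    [0,[0,0,0.1],0]
  ]
}}

```text
time_s: 17.82
position: [0.4486, -0.0794, -0.0272]
tool_rot: [0.0, 0.672, 0.741, -0.0]
ft_force: [0.9, 0.2, 0.5]
grip_width: 0.0003
```

{"op": "jog_arm", "data": {
  "plan": [
    [1,[0,0,-4],0],
    [1,[0,0,-6],0],
    [1,[3,0,-6],0],
    [1,[6,0,-6],0],
    [1,[6,0,-6],0],
    [1,[6,0,-2],0],
    [1,[6,0,0],0],
    [1,[6,0,0],0],
    [0,[6,0,0],0],
    [0,[6,0,0],0],
    [0,[6,0,0],0],
    [0,[6,0,0],0],
    [0,[6,0,0],0],
    [0,[6,0,0],0]
  ],
  "grip_force": 20
}}

```text
time_s: 19.58
position: [0.4434, -0.0199, -0.0263]
tool_rot: [0.001, 0.672, 0.741, 0.0]
ft_force: [-2.0, -1.8, 8.6]
grip_width: 0.0596
```

{"op": "jog_arm", "data": {
  "plan": [
    [0,[0,0,-1],0],
    [0,[0,0,-3],0],
    [0,[0,0,-6],0],
    [0,[0,0,-10],0],
    [0,[0,0,-14],0],
    [0,[0,0,-14],0],
    [0,[0,0,-14],0],
    [0,[0,0,-14],0]
  ]
}}

```text
time_s: 20.58
position: [0.4422, -0.0198, 0.1122]
tool_rot: [-0.0, 0.672, 0.741, -0.001]
ft_force: [-0.6, -0.4, -1.8]
grip_width: 0.0598
```

```bash
python3 - <<'E'
from pm import *
from mask import mask
import pickle
from go import go
st=get_state();go(*st["position"],17.1,st)
W=snapshot("wrist");pickle.dump(W,open("W8.pkl","wb"));S=snapshot("side");pickle.dump(S,open("S8.pkl","wb"))
mask(W,(130,0,390,384))
u,v=proj(S,[st["position"]])[0].astype(int);print(u,v);mask(S,(u-35,v-40,u+35,v+40))
E
```

```text
pos [ 0.4422 -0.0198  0.1122] yaw 5.6 t 20.575 F [-0.6 -0.4 -1.8] w 0.0598 -> shift [0. 0. 0.] turn -11.5
.................................................................
.................................................................
.................................................................
.................................................................
.................................................................
.................................................................
.................................................................
.................................................................
............gggggggggggggggggggggggggggggggggggggggggg...........
............gggggggggggggggggggggggggggggggggggggggggg...........
............gggggggggggggggggggggggggggggggggggggggggg...........
............ggggWWWWWWWWWWWWWWWWWWWWWWWWWWWWWWWWWWgggg...........
............#gggWWWWWWWWWWWWWWWWWWWWWWWWWWWWWWWWWWgggg...........
.............gggWWWWWWWWWWWWWWWWWWWWWWWWWWWWWWWWWWgggg...........
.............ggggWWWWWWWWWWWWWWWWWWWWWWWWWWWWWWWWWggg#...........
....
[... 4321 characters left out ...]
.............................................................
......................................................................
......................................................................
......................................................................
......................................................................
......................................................................
......................................................................
......................................................................
......................................................................
......................................................................
```

```bash
python3 go.py .5419 .2646 .06 17.1
```

```text
pos [ 0.4424 -0.0199  0.1123] yaw 5.6 t 20.675 F [ 0.6  0.3 -2. ] w 0.0596 -> shift [27.36 12.67  5.19] turn -11.5
```

{"op": "jog_arm", "data": {
  "plan": [
    [0,[4,2,0],-2],
    [0,[9,4.1,0],-5],
    [0,[14,6.4,0],-8],
    [0,[19,8.7,0],-11.5],
    [0,[24,11,0],-11.5],
    [0,[27.4,12.7,0],-11.5],
    [0,[27.4,12.7,2],-11.5],
    [0,[27.4,12.7,4],-11.5],
    [0,[27.4,12.7,5.2],-11.5],
    [0,[27.4,12.7,5.2],-11.5],
    [0,[27.4,12.7,5.2],-11.5]
  ]
}}

```text
time_s: 22.05
position: [0.5429, 0.2651, 0.0613]
tool_rot: [0.0, 0.594, 0.804, 0.0]
ft_force: [-0.2, -0.4, -1.9]
grip_width: 0.0599
```

{"op": "jog_arm", "data": {
  "plan": [
    [0.67,[0,0,0],0],
    [0.68,[0,0,0],0],
    [0.69,[0,0,0],0],
    [0.69,[0,0,0],0]
  ]
}}

```text
time_s: 22.55
position: [0.5426, 0.2654, 0.0609]
tool_rot: [0.0, 0.594, 0.804, 0.0]
ft_force: [0.4, -0.9, -1.3]
grip_width: 0.0599
```

```bash
cat > look.py <<'E'
from h import *
from mask import mask
from go import go
import sys
st=get_state();go(*st["position"],17.1,st)
S=snapshot("side");u,v=proj(S,[st["position"]+[0,0,.02]])[0].astype(int);print(u,v);mask(S,(u-30,v-16,u+30,v+26))
if len(sys.argv)>1: mask(snapshot("wrist"),(130,0,390,384))
E
python3 look.py 1
```

```text
pos [0.5426 0.2654 0.0609] yaw 17.1 t 22.55 F [ 0.4 -0.9 -1.3] w 0.0599 -> shift [0. 0. 0.] turn -0.0
255 152
...............###ggWg#########gggg...##########............
...............####WWg######WWWWWWW....########.............
................##########gWWWWWWWWW...####.................
................#########WWWWWWWWWWWWg##g##.................
.................##.####gWWWWWWWWWWWWW##g##.................
.....................##ggWWWWWWWWWWWWWg#g##.................
.....................##g#WWWWWWWWgg#####g.................WW
.....................##g#ggg############.................WWW
.......................g#############....................WWW
.........................g#..............................gWW
..........................................................##
..........................................................##
..........................................................##
................................ggWWWWWWWWWg...............#
......................gWWWWWWWWWWWWWWWWWWWWWW..............#
...............gWWWWWWWggggWWWWWWWWWWWWWWWWWWW.............#
..............
[... 2758 characters left out ...]
gggggggggggggggg########################
###############.ggggggggggggggggg##gg#############.##############
###############.....................................#############
##############...........#..........................#############
##############.........##..#........................#############
###############........##.#........................##############
################..############.......###########...##############
.################################################################
..###############################################################
..##############################################################.
#.##############################################################.
```

```bash
cat > q.py <<'E'
from h import *
st=get_state();W=snapshot("wrist")
hsv=cv2.cvtColor(W["color"],cv2.COLOR_RGB2HSV)
m=((hsv[...,1]<60)&(hsv[...,2]>90));c=m[:,250:275].mean(1)>.7
r=np.where(c)[0];print("rows",r.min() if len(r) else None,r.max() if len(r) else None,len(r),"pos",st["position"].round(4),"F",st["ft_force"].round(1),"w",st["grip_width"],st["time_s"])
E
python3 q.py
```

```text
rows 60 306 247 pos [0.5426 0.2654 0.0608] F [ 0.8 -0.1 -1.4] w 0.059407484432519135 22.65
```

{"op": "jog_arm", "data": {
  "plan": [
    [0.695,[0,0,0],0],
    [0.695,[0,0,0],0]
  ]
}}

```text
time_s: 22.95
position: [0.5426, 0.2653, 0.0608]
tool_rot: [0.0, 0.594, 0.804, -0.0]
ft_force: [0.4, -0.2, -2.2]
grip_width: 0.0595
```

```bash
python3 q.py
```

```text
rows 60 306 247 pos [0.5426 0.2653 0.0608] F [ 0.4 -0.2 -2.2] w 0.05948914126248312 22.95
```

{"op": "jog_arm", "data": {
  "plan": [
    [0.7,[0,0,0],0],
    [0.7,[0,0,0],0]
  ]
}}

```text
time_s: 23.25
position: [0.5425, 0.2653, 0.0608]
tool_rot: [0.0, 0.594, 0.804, -0.0]
ft_force: [-0.4, 0.0, -1.9]
grip_width: 0.0599
```

```bash
python3 q.py
```

```text
rows 60 306 247 pos [0.5425 0.2653 0.0608] F [-0.4  0.  -1.9] w 0.059943274580759556 23.25
```

{"op": "jog_arm", "data": {
  "plan": [
    [0.703,[0,0,0],0],
    [0.703,[0,0,0],0]
  ]
}}

```text
time_s: 23.55
position: [0.5427, 0.2654, 0.0609]
tool_rot: [0.0, 0.594, 0.804, 0.0]
ft_force: [-0.3, 0.9, -0.2]
grip_width: 0.06
```

```bash
python3 q.py
```

```text
rows 85 247 156 pos [0.5427 0.2654 0.0609] F [-0.3  0.9 -0.2] w 0.06004037349184826 23.55
```

{"op": "jog_arm", "data": {
  "plan": [
    [0.706,[0,0,0],0],
    [0.706,[0,0,0],0]
  ]
}}

```text
time_s: 23.85
position: [0.5426, 0.2653, 0.0608]
tool_rot: [0.0, 0.594, 0.804, -0.0]
ft_force: [-0.0, 0.2, -0.1]
grip_width: 0.0603
```

```bash
python3 q.py
```

```text
rows 85 247 155 pos [0.5426 0.2653 0.0608] F [-0.   0.2 -0.1] w 0.06025455189464907 23.85
```

```bash
python3 look.py 1
```

```text
pos [0.5426 0.2654 0.0608] yaw 17.1 t 23.9 F [-0.1 -0.2 -0.4] w 0.0604 -> shift [0. 0. 0.] turn -0.0
255 152
...............####gWg##########gg#...##########............
...............####gg#######ggggggg....########.............
................###########gggggggg....####.................
................#########ggggggggg.....####.................
.................##.#####ggg...........####.................
....................###g#..............####.................
....................###g#..............##g................WW
.....................##g#................................WWW
.......................g#....gWWWW.......................WWW
....................gWWWWWWWWWWWWWW......................gWg
....................#gWWWWWWWWWWWWWWg.....................##
....................##WWWWWWWWWWWWWWWg....................##
.....................##WWWWWWWWWWWWWWWW...................##
......................##WWWWWWWWWWWWWWWWWWWg...............#
......................g##WWWWWWWWWWWWWWWWWWWW..............#
...............gWWWWWggg##WWWWWWWggggg###gWWWW.............#
...............
[... 2757 characters left out ...]
.........................###############
###############....................................##############
###############.....................................#############
##############.......................................############
##############......................................#############
###############....................................##############
################..############.......###########...##############
.################################################################
.################################################################
..###############################################################
..##############################################################.
```

{"op": "jog_arm", "data": {
  "plan": [
    [1,[0,0,0],0],
    [1,[-0.7,0,0],0],
    [1,[-0.7,0,3],0],
    [1,[-0.7,0,6],0],
    [1,[-0.7,0,7.7],0],
    [1,[-0.7,0,8.1],0],
    [1,[-0.7,0,8.1],0],
    [0.6,[-0.7,0,8.1],0],
    [0.6,[-0.7,0,8.1],0],
    [0.6,[-0.7,0,8.1],0],
    [0.6,[-0.7,0,8.1],0]
  ],
  "grip_force": 20
}}

```text
time_s: 25.38
position: [0.5452, 0.259, -0.0193]
tool_rot: [0.0, 0.594, 0.804, 0.001]
ft_force: [-1.2, -0.7, 6.6]
grip_width: 0.0603
```

{"op": "jog_arm", "data": {
  "plan": [
    [0.6,[0,0,-2],0],
    [0.6,[0,0,-5],0],
    [0.6,[0,0,-7.7],0],
    [0.6,[0,0,-7.7],0]
  ]
}}

```text
time_s: 25.88
position: [0.5457, 0.2593, 0.0597]
tool_rot: [0.001, 0.594, 0.804, 0.002]
ft_force: [-0.1, 0.3, -2.1]
grip_width: 0.0592
```

```bash
python3 q.py
```

```text
rows 52 295 244 pos [0.5457 0.2593 0.0597] F [-0.1  0.3 -2.1] w 0.05920516230074388 25.875
```

{"op": "jog_arm", "data": {
  "plan": [
    [0.695,[0,0,0],0],
    [0.699,[0,0,0],0],
    [0.7,[0,0,0],0],
    [0.7005,[0,0,0],0]
  ]
}}

```text
time_s: 26.42
position: [0.5445, 0.2585, 0.0566]
tool_rot: [0.0, 0.594, 0.804, -0.0]
ft_force: [0.6, 0.4, -1.8]
grip_width: 0.0602
```

```bash
python3 q.py
```

```text
rows 52 295 244 pos [0.5445 0.2585 0.0566] F [ 0.6  0.4 -1.8] w 0.06022904837774465 26.425
```

{"op": "jog_arm", "data": {
  "plan": [
    [0.7009,[0,0,0],0],
    [0.7009,[0,0,0],0]
  ]
}}

```text
time_s: 26.72
position: [0.5446, 0.2587, 0.0568]
tool_rot: [0.0, 0.594, 0.804, -0.0]
ft_force: [0.2, -0.3, -1.7]
grip_width: 0.06
```

```bash
python3 q.py
```

```text
rows 52 295 244 pos [0.5446 0.2587 0.0568] F [ 0.2 -0.3 -1.7] w 0.05999479791617335 26.725
```

{"op": "jog_arm", "data": {
  "plan": [
    [0.7013,[0,0,0],0],
    [0.7013,[0,0,0],0]
  ]
}}

```text
time_s: 27.02
position: [0.5446, 0.2587, 0.0568]
tool_rot: [0.0, 0.594, 0.804, -0.0]
ft_force: [-0.7, 1.0, -1.4]
grip_width: 0.0599
```

```bash
python3 q.py
```

```text
rows 52 295 244 pos [0.5446 0.2587 0.0568] F [-0.7  1.  -1.4] w 0.059875581026478976 27.025
```

{"op": "jog_arm", "data": {
  "plan": [
    [0.6,[0,0,4],0],
    [0.6,[0,0,7],0],
    [0.6,[0,0,7.6],0],
    [0.6,[0,0,7.6],0],
    [1,[0,0,7.6],0],
    [1,[0,0,7.6],0],
    [1,[-0.4,0,7.2],0],
    [1,[-0.8,0,6.7],0],
    [1,[-0.8,0,6.6],0],
    [0.5,[-0.8,0,6.6],0],
    [0.5,[-0.8,0,6.6],0],
    [0.5,[-0.8,0,6.6],0],
    [0.5,[-0.8,0,6.6],0]
  ],
  "grip_force": 20
}}

```text
time_s: 28.7
position: [0.5469, 0.2511, -0.0091]
tool_rot: [-0.0, 0.594, 0.804, -0.0]
ft_force: [-1.8, -0.2, 5.3]
grip_width: 0.0589
```

{"op": "jog_arm", "data": {
  "plan": [
    [0.5,[0,0,-6],0],
    [0.5,[0,0,-11],0],
    [0.5,[0,0,-11],0]
  ]
}}

```text
time_s: 29.08
position: [0.5485, 0.2518, 0.1039]
tool_rot: [0.001, 0.594, 0.804, 0.002]
ft_force: [0.9, 0.4, -1.6]
grip_width: 0.0588
```

```bash
python3 q.py;python3 look.py
```

```text
rows 49 270 222 pos [0.5485 0.2518 0.1039] F [ 0.9  0.4 -1.6] w 0.05884048831242869 29.075
pos [0.5473 0.2517 0.1017] yaw 17.1 t 29.125 F [-0.5 -0.1 -2.7] w 0.0591 -> shift [0. 0. 0.] turn 0.0
256 146
...............####gWg######gggggg.....#########............
...............####Wg######ggggggg.....#####................
................#########WWWWWWWWg.....#g##.................
.................########WWWWWWWWWW....####.................
.................g#g###gWWWWWWWWWWWWW..####.................
.................gg####g#WWWWWWWWWWWWW#####.................
..................gg###g#WWWWWWWWWWggg###...................
.....................##g#ggg###########g....................
.......................#################....................
........................#######g.........................WWW
........................................................WWWW
........................................................WWWW
........................................................gWgg
.........................................................###
.........................................................###
.........................................................###
...............................gggWWWWWWWWg...............##
.....................gWgWWWWWWWWWWWWWWWWWWWW..............##
..............gWWWWWWWWWWWWWWWWWWWWWWWWWWWWWW.............##
...............gWWWWWWWWWggWWWWWWWWWWWWWWWWWWWg............g
................gggggggggggWWWWWWWWWWWWWWWWWWWWg...........g
```

{"op": "jog_arm", "data": {
  "plan": [
    [0.5,[0,0,-5],0],
    [0.5,[0,0,0],0],
    [0.5,[0,0,-5],0],
    [0.5,[0,0,0],0],
    [0.5,[0,0,-5],0],
    [0.5,[0,0,0],0],
    [0.5,[0,0,0],0]
  ]
}}

```text
time_s: 30.05
position: [0.5445, 0.2501, 0.0972]
tool_rot: [-0.001, 0.594, 0.804, -0.003]
ft_force: [0.8, -0.4, -1.5]
grip_width: 0.0581
```

```bash
python3 q.py;python3 look.py
```

```text
rows 121 294 174 pos [0.5445 0.2501 0.0972] F [ 0.8 -0.4 -1.5] w 0.058057156555716596 30.05
pos [0.5457 0.2502 0.0992] yaw 17.1 t 30.1 F [-0.3  0.5 -0.9] w 0.0584 -> shift [0. 0. 0.] turn -0.0
256 146
..............####ggWg#########ggg....##########............
...............####Wg#######gggggg.....#########............
...............###########gggggggg....#####.................
................#########ggggggggg....##g#..................
.................ggg###ggggggggggg....##g#..................
.................ggg###g#ggggggggg....##g#..................
..................gg###ggggggggg......##g...................
.....................##g#ggggggggggggggg....................
.......................g#ggggggggggggggg....................
.......................##ggggggggggg####.................WWW
......................####g#gggggggggg#.................WWWW
......................#####gggggggggg#..................WWWW
.....................#####ggggggggggg#..................gWgg
.....................####ggggggggggg#....................###
.....................g##ggggggggggg......................###
......................##g................................###
...............................ggWWWWWWWWWg...............##
.....................gWgWWWWWWWWWWWWWWWWWWWW..............##
..............gWWWWWWWWWWWWWWWWWWWWWWWWWWWWWW.............##
...............gWWWWWWWWWWWWWWgWWWWWWWWWWWWWWWg............g
................gWWWWWggggggggggggWWWWWWWWWWWWWg...........g
```

```bash
cat > ang.py <<'E'
from h import *
st=get_state();W=snapshot("wrist");p=st["position"]
Rm=R.from_quat(np.roll(st["tool_rot"],-1)).as_matrix();tx,ty=Rm[:,0],Rm[:,1]
ax=p+[0,0,.033]   # grip patch centre (5 mm below top face, 6 mm from end)
for th in range(0,106,15):
    c,s=np.cos(np.radians(th)),np.sin(np.radians(th)); d=tx*c-np.array([0,0,s]); n=tx*s+np.array([0,0,c])
    f=lambda e,t:proj(W,[ax+d*e+n*t])[0][1].round()
    print(th,"far top",f(.094,.004),"far bot",f(.094,-.020),"near top",f(-.006,.004))
g=cv2.cvtColor(W["color"],cv2.COLOR_RGB2HSV)[:,:,1:];print([(r,*g[r,255:270].mean(0).astype(int)) for r in range(60,330,6)])
hsv=cv2.cvtColor(W["color"],cv2.COLOR_RGB2HSV);m=(hsv[...,1]<60)&(hsv[...,2]>90)
for r in range(80,300,20):
    x=np.where(m[r,150:370])[0]; print(r,150+x.min() if len(x) else None,150+x.max() if len(x) else None)
E
python3 ang.py
```

```text
0 far top 37.0 far bot 47.0 near top 272.0
15 far top 53.0 far bot 72.0 near top 271.0
30 far top 76.0 far bot 100.0 near top 269.0
45 far top 104.0 far bot 130.0 near top 267.0
60 far top 133.0 far bot 161.0 near top 263.0
75 far top 163.0 far bot 192.0 near top 259.0
90 far top 194.0 far bot 224.0 near top 255.0
105 far top 225.0 far bot 256.0 near top 251.0
[(60, np.int64(158), np.int64(110)), (66, np.int64(159), np.int64(110)), (72, np.int64(161), np.int64(109)), (78, np.int64(161), np.int64(108)), (84, np.int64(161), np.int64(109)), (90, np.int64(160), np.int64(109)), (96, np.int64(161), np.int64(110)), (102, np.int64(162), np.int64(111)), (108, np.int64(160), np.int64(112)), (114, np.int64(160), np.int64(114)), (120, np.int64(78), np.int64(117)), (126, np.int64(3), np.int64(143)), (132, np.int64(2), np.int64(143)), (138, np.int64(2), np.int64(129)), (144, np.int64(16), np.int64(239)), (150, np.int64(17), np.int64(244)), (156, np.int64(17), np.int64(244)), (162, np.int64(18), np.int64(244)), (168, np.int64(16), np.int64(244)), (174, np.int64(18), np.int64(244)), (180, np.int64(1
[... 318 characters left out ...]
nt64(15), np.int64(244)), (240, np.int64(15), np.int64(244)), (246, np.int64(15), np.int64(245)), (252, np.int64(17), np.int64(244)), (258, np.int64(2), np.int64(125)), (264, np.int64(2), np.int64(126)), (270, np.int64(4), np.int64(103)), (276, np.int64(3), np.int64(104)), (282, np.int64(3), np.int64(103)), (288, np.int64(3), np.int64(103)), (294, np.int64(163), np.int64(105)), (300, np.int64(163), np.int64(106)), (306, np.int64(161), np.int64(107)), (312, np.int64(161), np.int64(107)), (318, np.int64(161), np.int64(106)), (324, np.int64(162), np.int64(105))]
80 None None
100 None None
120 278 332
140 189 332
160 191 331
180 192 330
200 206 329
220 203 316
240 181 340
260 169 352
280 166 355
```

{"op": "jog_arm", "data": {
  "plan": [
    [0.5,[0,0,-6],0],
    [0.5,[0,0,0],0],
    [0.5,[0,0,-6],0],
    [0.5,[0,0,0],0],
    [0.5,[0,0,-6],0],
    [0.5,[0,0,0],0],
    [0.5,[0,0,-6],0],
    [0.5,[0,0,0],0],
    [0.5,[0,0,0],0]
  ]
}}

```text
time_s: 31.32
position: [0.5454, 0.2505, 0.0991]
tool_rot: [-0.001, 0.594, 0.804, -0.002]
ft_force: [-0.2, -0.9, -0.7]
grip_width: 0.0585
```

```bash
python3 ang.py
```

```text
0 far top 37.0 far bot 47.0 near top 272.0
15 far top 53.0 far bot 72.0 near top 271.0
30 far top 76.0 far bot 100.0 near top 269.0
45 far top 104.0 far bot 130.0 near top 267.0
60 far top 133.0 far bot 161.0 near top 263.0
75 far top 163.0 far bot 192.0 near top 259.0
90 far top 194.0 far bot 224.0 near top 255.0
105 far top 225.0 far bot 256.0 near top 251.0
[(60, np.int64(160), np.int64(122)), (66, np.int64(159), np.int64(123)), (72, np.int64(157), np.int64(123)), (78, np.int64(159), np.int64(122)), (84, np.int64(159), np.int64(121)), (90, np.int64(160), np.int64(121)), (96, np.int64(159), np.int64(121)), (102, np.int64(158), np.int64(123)), (108, np.int64(160), np.int64(123)), (114, np.int64(159), np.int64(125)), (120, np.int64(151), np.int64(119)), (126, np.int64(2), np.int64(159)), (132, np.int64(2), np.int64(158)), (138, np.int64(2), np.int64(157)), (144, np.int64(2), np.int64(157)), (150, np.int64(2), np.int64(158)), (156, np.int64(2), np.int64(157)), (162, np.int64(1), np.int64(150)), (168, np.int64(24), np.int64(191)), (174, np.int64(23), np.int64(238)), (180, np.int64(22),
[... 315 characters left out ...]
nt64(21), np.int64(241)), (240, np.int64(20), np.int64(243)), (246, np.int64(21), np.int64(242)), (252, np.int64(23), np.int64(239)), (258, np.int64(3), np.int64(118)), (264, np.int64(3), np.int64(119)), (270, np.int64(3), np.int64(138)), (276, np.int64(2), np.int64(137)), (282, np.int64(2), np.int64(137)), (288, np.int64(2), np.int64(136)), (294, np.int64(2), np.int64(135)), (300, np.int64(109), np.int64(113)), (306, np.int64(159), np.int64(119)), (312, np.int64(162), np.int64(118)), (318, np.int64(159), np.int64(117)), (324, np.int64(161), np.int64(117))]
80 None None
100 None None
120 None None
140 191 335
160 192 333
180 193 332
200 195 331
220 207 313
240 181 340
260 170 352
280 167 354
```

{"op": "jog_arm", "data": {
  "plan": [
    [0.5,[-0.8,0,1],0],
    [0.5,[-1.55,0,2.5],0],
    [0.5,[-1.55,0,3.3],0],
    [0.5,[-1.55,0,3.5],0],
    [0.5,[-1.55,0,3.5],0]
  ]
}}

```text
time_s: 32.0
position: [0.5528, 0.2353, 0.0672]
tool_rot: [0.001, 0.595, 0.804, 0.001]
ft_force: [-4.5, -5.7, 24.3]
grip_width: 0.0582
```

```bash
python3 ang.py | head -8; python3 look.py
```

```text
0 far top 37.0 far bot 47.0 near top 272.0
15 far top 53.0 far bot 72.0 near top 271.0
30 far top 76.0 far bot 100.0 near top 269.0
45 far top 104.0 far bot 130.0 near top 267.0
60 far top 133.0 far bot 161.0 near top 263.0
75 far top 163.0 far bot 192.0 near top 259.0
90 far top 194.0 far bot 224.0 near top 255.0
105 far top 225.0 far bot 256.0 near top 250.0
pos [0.5528 0.2354 0.0672] yaw 17.0 t 32.05 F [-5.8 -6.4 24.9] w 0.0583 -> shift [0. 0. 0.] turn -0.1
258 156
..............####gWW########ggg......#########.............
...............####g#######gggg.......######................
...............##########.............####..................
................########..............##g#.................g
....................###g#.............##g#.............WWWWW
....................###g#.............##g#............WWWWWW
.....................##g#........ggWggg#g.............WWWWWW
......................#gggggggggggWggggg..............gWggg#
........................#gWggggggWgggg###..............#####
........................##ggggggg#ggggg#...............#####
........................###gggggggggggg#...............#####
.......................####ggggggggggg#gg...............####
...................gWWg###gggggggggggg#gWW..............####
............gWWWWWWWWWg###ggggggggggg#gWWWW.............####
.............gWWWWWWWgg###ggggggggggg#gWWWWWg............g##
..............gWWWWWWWg##ggggggggggg#gWWWWWWWg...........ggg
...............gWWWWWgg##gg###gggggggWWggggg.............ggg
................gWWWWggggggggggg####.....................ggg
.................gWWggg##................................gg#
.........................................................gg#
.........................................................gg#
```

{"op": "jog_arm", "data": {
  "plan": [
    [0.5,[0.4,0,-0.1],0],
    [0.5,[0.9,0,-0.17],0],
    [0.5,[1.4,0,-0.22],0],
    [0.5,[1.9,0,-0.25],0],
    [0.5,[2.4,0,-0.25],0],
    [0.5,[2.9,0,-0.22],0],
    [0.5,[3.3,0,-0.17],0],
    [0.5,[3.6,0,-0.1],0],
    [0.5,[3.6,0,-0.1],0]
  ]
}}

```text
time_s: 33.22
position: [0.5409, 0.2708, 0.0669]
tool_rot: [-0.0, 0.594, 0.804, -0.0]
ft_force: [-2.3, -1.6, 4.8]
grip_width: 0.058
```

```bash
python3 ang.py | tail -12; python3 look.py
```

```text
[(60, np.int64(159), np.int64(125)), (66, np.int64(159), np.int64(126)), (72, np.int64(159), np.int64(127)), (78, np.int64(158), np.int64(127)), (84, np.int64(158), np.int64(127)), (90, np.int64(158), np.int64(126)), (96, np.int64(155), np.int64(127)), (102, np.int64(158), np.int64(126)), (108, np.int64(158), np.int64(125)), (114, np.int64(158), np.int64(125)), (120, np.int64(160), np.int64(126)), (126, np.int64(158), np.int64(127)), (132, np.int64(158), np.int64(128)), (138, np.int64(159), np.int64(129)), (144, np.int64(158), np.int64(132)), (150, np.int64(161), np.int64(132)), (156, np.int64(2), np.int64(162)), (162, np.int64(1), np.int64(163)), (168, np.int64(2), np.int64(163)), (174, np.int64(3), np.int64(162)), (180, np.int64(2), np.int64(162)), (186, np.int64(2), np.int64(162)), (192, np.int64(2), np.int64(161)), (198, np.int64(2), np.int64(161)), (204, np.int64(1), np.int64(154)), (210, np.int64(36), np.int64(199)), (216, np.int64(36), np.int64(200)), (222, np.int64(36), np.int64(196)), (228, np.int64(36), np.int64(199)), (234, np.int64(36), np.int64(201)), (240, np.int64(36),
[... 1344 characters left out ...]
##ggggggg.................WWW
........................###ggggggggggggg.................gWg
........................g##gggggggggggg#..................##
........................g##gggggggggggg#..................##
.........................##gggggggggggg#g.................##
.........................##gggggggggggg#gWWg...............#
......................WWg##gggggggggggg#gWWWW..............#
...............gWWWWWWWWg##gggggggggggg#gWWWWW.............#
................gWWWWWWWg##gggggggggggg#gWWWWWWg............
.................gWWWWWWg##ggggggggg####gWWWWWWWg...........
..................gWWWWggg#####ggggggggWWWggggg.............
...................gWWggggggggggggg####.....................
```

{"op": "jog_arm", "data": {
  "plan": [
    [0.5,[0.15,0,0.1],0],
    [0.5,[0.25,0,0.2],0],
    [0.5,[0.25,0,0.2],0],
    [0.5,[0.25,0,0.2],0]
  ]
}}

```text
time_s: 33.83
position: [0.5408, 0.2732, 0.0659]
tool_rot: [0.0, 0.594, 0.804, 0.001]
ft_force: [-4.0, -2.1, 19.6]
grip_width: 0.0578
```

```bash
python3 ang.py | tail -12 | grep -o "^\[.*" | tr ')' '\n' | sed -n '60,90p' ; python3 - <<'E'
from h import *
import pickle
st=get_state();print(st["position"],st["ft_force"])
W=snapshot("wrist");S=snapshot("side");T=snapshot("top")
for n,s in (("W9",W),("S9",S),("T9",T)): pickle.dump(s,open(n+".pkl","wb"))
hsv=cv2.cvtColor(W["color"],cv2.COLOR_RGB2HSV);c=hsv[:,255:270,:].mean(1)
print([r for r in range(60,320) if abs(c[r,2]-c[r-1,2])>15])
u,v=proj(S,[(.5419,.2646,.05)])[0].astype(int)
a=cv2.resize(W["color"],(512,384));b=cv2.resize(S["color"][v-36:v+28,u-22:u+24],(276,384),interpolation=cv2.INTER_CUBIC)
cv2.imwrite("pics/c9.png",np.hstack([a,b])[:,:,::-1]);print(u-22,v-36)
E
```

```text
, (180, np.int64(2
, np.int64(162

, (186, np.int64(2
, np.int64(162

, (192, np.int64(1
, np.int64(162

, (198, np.int64(2
, np.int64(162

, (204, np.int64(2
, np.int64(161

, (210, np.int64(27
, np.int64(147

, (216, np.int64(36
, np.int64(197

, (222, np.int64(35
, np.int64(197

, (228, np.int64(36
, np.int64(194

, (234, np.int64(35
, np.int64(196

[0.54077306 0.27320748 0.06588699] [-5.02324907 -2.60514142 18.8989078 ]
[157, 208, 209, 210, 211, 262, 264, 269, 270, 307]
233 123
```

{"op": "jog_arm", "data": {
  "plan": [
    [0.5,[0,0,-0.1],0],
    [0.72,[0,0,-0.1],0],
    [0.8,[0,0,-0.1],0],
    [1,[0,0,-0.1],0],
    [1,[0,0,-0.1],0],
    [1,[0,0,-0.1],0],
    [1,[0,0,-2],0],
    [1,[0,0,-5],0],
    [1,[0,0,-9],0],
    [1,[0,0,-12],0],
    [1,[0,0,-12],0]
  ]
}}

```text
time_s: 35.4
position: [0.5414, 0.2733, 0.1881]
tool_rot: [0.001, 0.594, 0.804, 0.002]
ft_force: [-0.5, -0.3, -1.1]
grip_width: 0.0854
```

```bash
python3 - <<'E'
from h import *
from go import go
import pickle
st=get_state();go(.44,.2,.2,17.1,st)
W=snapshot("wrist");S=snapshot("side");T=snapshot("top")
for n,s in (("WA",W),("SA",S),("TA",T)): pickle.dump(s,open(n+".pkl","wb"))
from mask import mask
u,v=proj(S,[(.5419,.2646,.05)])[0].astype(int);print(u,v);mask(S,(u-30,v-25,u+30,v+25))
mask(W,(130,100,390,384))
E
```

```text
pos [0.5414 0.2733 0.1881] yaw 17.1 t 35.4 F [-0.5 -0.3 -1.1] w 0.0854 -> shift [ -4.03 -11.84  -1.25] turn -0.0
255 159
..................ggWWggggggggggggg.........................
..................ggWgggggggggggggg.........................
..................ggggggggggggggggg.........................
..................ggggWWggggggggggg.........................
...................ggggggggggggggg..........................
........................gggg................................
....................................gWg.....................
..........................gggWgWWWWWWWWg..................WW
........................WWWWWWWWWggggggg.................WWW
........................#ggg####ggggggg#.................WWW
........................##ggggggggggggg#.................gWg
........................###gggggggggggg#..................##
........................###ggggggggggggg..................##
........................###gggggggggggg#..................##
........................###gggggggggggg#gWWg...............#
......................WWg##gggggggggggg#gWWWW..............#
...
[... 2221 characters left out ...]
.................................#######
#######....................................................######
######......................................................#####
#####...........................ggggggggggggggggggg..........####
######..........................WWgggggggggggWWggWW.........#####
########........................WgWWWWWWWWWWWWWWWWW.......#######
##########........##############################WWW......########
###########..########################################..##########
#################################################################
#################################################################
#################################################################
```

```bash
python3 go.py .40 -.1 .25 17.1
```

```text
pos [0.5399 0.273  0.1847] yaw 17.1 t 35.55 F [-0.   0.1 -0.6] w 0.086 -> shift [-31.54 -24.33  -6.52] turn -0.0
```

{"op": "jog_arm", "data": {
  "plan": [
    [1,[0,0,-4],0],
    [1,[0,-6,-6.5],0],
    [1,[0,-12,-6.5],0],
    [1,[-3,-18,-6.5],0],
    [1,[-8,-24.3,-6.5],0],
    [1,[-14,-24.3,-6.5],0],
    [1,[-20,-24.3,-6.5],0],
    [1,[-26,-24.3,-6.5],0],
    [1,[-31.5,-24.3,-6.5],0],
    [1,[-31.5,-24.3,-6.5],0],
    [1,[-31.5,-24.3,-6.5],0],
    [1,[-31.5,-24.3,-6.5],0]
  ]
}}

```text
time_s: 37.05
position: [0.3998, -0.0997, 0.2493]
tool_rot: [-0.0, 0.595, 0.804, -0.001]
ft_force: [-0.3, 0.3, 0.2]
grip_width: 0.0853
```

```bash
python3 - <<'E'
from h import *
import pickle
st=get_state();print(st["position"],st["time_s"])
S=snapshot("side");T=snapshot("top")
pickle.dump((S,T),open("fin.pkl","wb"))
a=cv2.resize(T["color"][130:230,155:285],(520,400),interpolation=cv2.INTER_CUBIC)
b=cv2.resize(S["color"][120:220,235:305],(280,400),interpolation=cv2.INTER_CUBIC)
cv2.imwrite("pics/fin.png",np.hstack([a,b])[:,:,::-1])
# expected outline of panel top if centred on pad; bystander shift top0 vs now
T0=pickle.load(open("top0.pkl","rb"))
d=cv2.absdiff(T["color"],T0["color"]).max(2)>40
n,l,s,c=cv2.connectedComponentsWithStats(d.astype(np.uint8))
print([x.tolist() for x in s[1:] if x[4]>25])
E
```

```text
[ 0.39978578 -0.09966088  0.24934113] 37.05
[[232, 132, 108, 51, 3178], [174, 180, 40, 34, 644], [293, 213, 176, 171, 15900], [242, 217, 40, 24, 815], [383, 263, 10, 7, 29], [467, 285, 39, 91, 1633], [0, 301, 45, 38, 942], [120, 312, 138, 72, 3468], [0, 357, 33, 27, 465], [467, 375, 39, 8, 118]]
```

View pics/fin.png

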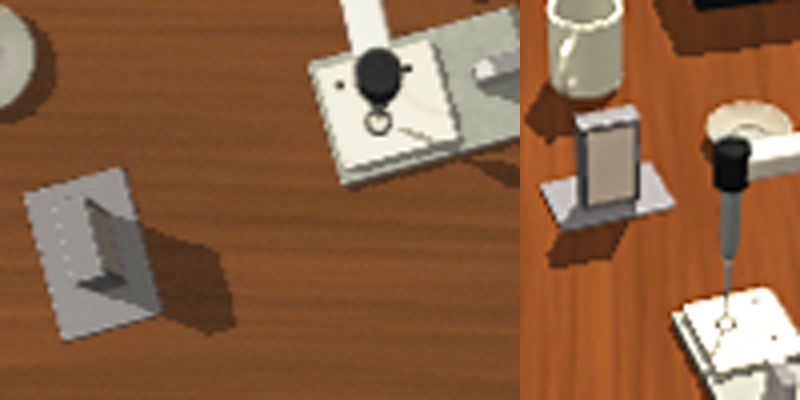

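```bash
python3 - <<'E'
from h import *
import pickle
S,T=pickle.load(open("fin.pkl","rb"))
o=np.array([.5419,.2646]);th=np.radians(-72.9);Rm=np.array([[np.cos(th),-np.sin(th)],[np.sin(th),np.cos(th)]])
def inpad(w): return (Rm.T@(w[:2]-o)*1000).round(1)
t=lambda u,v,z:inpad(ray(T,155+u/4-.4,130+v/4-.4,z))
s=lambda u,v,z:inpad(ray(S,235+(u-520)/4-.4,120+v/4-.4,z))
print("top: near-side base corner",t(128,285,.004),"top corners",t(90,200,.104),t(78,285,.104),t(62,200,.104))
print("side: base corners of right face",s(583,212,.004),s(637,205,.004),"top",s(577,127,.104),s(637,121,.104),"back",s(577,113,.104),s(634,105,.104))
for c in [(0,0),(-5,0),(5,0)]:
    P=[(c[0]+i*12,c[1]+j*30,z) for z in(.004,.104) for i in(-1,1) for j in(-1,1)]
    W=[np.r_[o+Rm@(np.array(p[:2])/1000),p[2]] for p in P]
    print(c,"side",((proj(S,W)-[235,120]+.4)*4+[520,0]).round().tolist(),"top",((proj(T,W)-[155,130]+.4)*4).round().tolist())
E
```

```text
top: near-side base corner [ 19.1 -31.2] top corners [22.4 23.6] [ -1.4 -32.7] [ 3.2 29.1]
side: base corners of right face [ 17.  -29.2] [23.8 25.3] top [ 12.1 -31.1] [21.5 26.5] back [-10.4 -24.1] [-5.2 32.5]
(0, 0) side [[574.0, 195.0], [630.0, 184.0], [581.0, 209.0], [638.0, 197.0], [571.0, 113.0], [629.0, 102.0], [578.0, 127.0], [637.0, 115.0]] top [[89.0, 295.0], [69.0, 220.0], [119.0, 286.0], [99.0, 212.0], [63.0, 285.0], [41.0, 205.0], [95.0, 276.0], [74.0, 195.0]]
(-5, 0) side [[572.0, 193.0], [629.0, 181.0], [579.0, 206.0], [636.0, 194.0], [569.0, 110.0], [628.0, 99.0], [576.0, 124.0], [636.0, 112.0]] top [[82.0, 296.0], [62.0, 222.0], [112.0, 288.0], [92.0, 213.0], [56.0, 287.0], [34.0, 207.0], [88.0, 278.0], [67.0, 197.0]]
(5, 0) side [[575.0, 198.0], [632.0, 187.0], [582.0, 212.0], [639.0, 200.0], [572.0, 116.0], [631.0, 105.0], [580.0, 130.0], [639.0, 118.0]] top [[95.0, 293.0], [75.0, 218.0], [125.0, 284.0], [105.0, 210.0], [69.0, 283.0], [48.0, 203.0], [102.0, 274.0], [80.0, 194.0]]
```

```bash
python3 -c "
from rig import *
print(close_job())"
```

```text
the job is handed in; nothing more can be done
None
```

The job is handed in at about 37 s of the 64 s allowed. The ring is under the needle tip and the panel stands released on the pad; the tool gave no verdict.

**What I did**
- **Carrier:** I gripped it by its block and slid it until the ring was under the needle.
- **Panel, first tries:** Two grips closed above the panel without touching it. A third lifted it, but it dropped flat onto the pad from about 9 cm when I loosened the fingers to let it swing.
- **Panel, final:** I regripped it lightly at its end and shook it to about 67° down. I then pivoted it upright on the rubber pad, pressed it flat, let go and backed away.

**Last checks**

| Check | Measured | Limit |
|---|---|---|
| Ring to tip, seen from above | about 2 mm | 7 mm |
| Panel centre along pad x | about +6 to +9 mm | ±20 mm |
| Panel centre along pad y | about −1 mm | ±26 mm |
| Panel squareness to the pad | 3.5° by the top camera, 7–9.6° by the side camera | 15° |

- **Panel uprightness:** It stood free and looked upright in the last pictures, but I did not measure its tilt after letting go.
- **Bystanders:** Comparing the first and last top pictures showed nothing moved among them. A few pixels changed near the brush, which I took to be the arm's shadow.
- **Stand:** I did not touch it as far as I could tell, but I had no force reading for it.

**What disagreed**
- **Finger tips:** They sit roughly 25–30 mm behind the reported TCP, which is why the first two grips missed.
- **Pad heading:** The side camera's fit for the pad was 2.4° off the top camera's and less exact, so I used the top camera's.

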